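Secure the rotor of the vial rotator with its linch pin

ROBOT

A 6-joint arm with a two-finger parallel gripper is mounted at the origin on a cart in front of the work surface, level with it; the furniture and walls round the work are solid. World frame = base frame: x ahead of the robot, y to its left, z up, the work surface at z = 0. Lengths are in m, angles in rad, forces in N, time in s.
With the tool pointing down it reaches from about 0.275 to 0.825 m from the base axis. Payload 5.2 kg.
Tool frame: the origin (TCP) lies between the finger pads; the fingertips stand robot.tip_reach ahead of it and the grasp point (between the pads) is the TCP (robot.tip_reach is the distance from the TCP to the fingertips, in m); z points along the fingers, y is the line along which they close (so a half turn about z gives the same grasp; the last joint's range is limited). The gripper opens to 93 mm and grips with 3 to 60 N. Pads are 15 mm wide; open, the fingers measure 128 mm over their backs; the gripper's body (75 mm by 188 mm) begins 65 mm behind the grasp point.
Start: joints at [-1.541, 0.259, 1.535, -0, 1.348, -0.203], TCP at [0.127, -0.535, 0.238] pointing down, gripper open.
Joint ranges: [-3.14, 3.14], [-0.91, 2.08], [0.19, 2.58], [-1.22, 4.36], [0.22, 2.71], [-3.12, 3.12]. Speed limits (rad/s): [2.57, 2.57, 3.14, 3.14, 3.14, 3.14].

INTERFACE

Orientations are given as [roll, pitch, yaw] about the fixed x, y, z axes, in that order (R = Rz(yaw) Ry(pitch) Rx(roll)).
In Python, from cell import robot, eyes, workorder gives the robot as it stands. The module is installed in compiled form; this text tells all that it offers.
- The arm moves only by the tool play_rows, never from a script. Its argument "series" is a list of rows, each an object with "twist": the turn, a rotation vector about the tool's x, y, z in degrees, a list of three; "xyz": the shift along the tool's x, y, z in m, a list of three; "fingers": the finger opening in m, from 0 to 0.093. A call has 1 to 20 rows; each row is the pose to reach, as a shift and turn from the pose commanded when the call began, along the tool's axes at that moment; what a row does not reach only later rows make up. A row lasts 1/12 s, in which the tool goes at most 41.7 mm and 7.16 degrees, less where a joint would pass 70% of its speed; a pose out of reach is approached as far as the arm can. A call with a gripper value outside its range is refused whole. The fingers move at their own pace and stop on an object; the grip force is fixed at half the most. Time passes only in rows, so rows that repeat a pose let the fingers close. It gives the time, the measured TCP pose, the force, the opening and the grip force at its end, in the units of the state.
- robot.observe(): the state, without advancing time (a new reading comes with each control period).
- eyes.get_image(name): name is "scene" or "side" or "wrist"; returns a dict with "color" (384x512x3 uint8, red, green, blue), "z_map" (384x512 float32, m along the optical axis (not along the pixel's ray), 0 where there is no reading), "intrinsics" (3x3 intrinsics, pixels), "R" (3x3) and "t" (3): a world point X has camera coordinates R X + t; the wrist camera has in their place "mount" (4x4, takes a point from camera to tool coordinates, whose origin is the TCP and whose axes are the flange's). Camera axes: x right, y down, z forward; pixel columns grow to the right and rows downward; lengths in m; the calibration is good to about 2 mm. A picture is of the moment at which its call begins: read the wrist's pose just before it.
- workorder.close_job(): hands the job in; it is judged then, once.
The state is a dict: "clock": time; "q": joint angles; "qd": joint speeds; "tau": joint torques, N m; "position": TCP position; "eef_rot": TCP orientation; "wrist_force": force on the tool from outside, world axes, zero at the start; "wrist_torque": the same for the moment, N m; "width": opening from 0.0 (shut) to 1.0 (fully open); "grip_force": force on a finger pad.
Only numpy, scipy, OpenCV 4.12 (cv2) and the standard library are available. Lean on these libraries where they do the work, as an engineer would, in place of code of your own. Each camera call takes 0.05 s, during which the arm holds its last target. There are 200 camera calls.

TASK

The rotor with its two vials has been slid on to the square spindle of the vial rotator and must not walk off when it turns. Take the red-gripped linch pin from its parking hole in the grey block, push it down through the cross hole near the spindle's end until it is fully home, with its wire loop pointing out past the end of the spindle, then press the loop's thumb tab down over the spindle end until it snaps shut round the spindle. Leave the timer and the spare vial standing where they are.

Things in the scene. Friction and masses are not known exactly. Their poses are not given: they have to be found in the camera images.
- linch_pin: Linch pin, parked upright in the grey block, about 0.1 kg. Origin on its axis in the underside of its collar, the face that seats; z runs up the pin, -x is the side to which the loop folds out. Steel shank 9 mm thick reaches 36 mm down from the origin, its last 8 mm tapering to 4 mm. Above: collar 20 mm wide up to z = 4 mm, steel head 16 (x) x 14 (y) mm up to z = 17 mm, then the red grip.
- pin_grip (a point): Centre of the pin's flat red grip, 30 mm above the pin's origin, axes of the pin. The grip is 19 mm (x) by 12 mm (y), from 15 to 45 mm above the origin: take it across its two flat sides, along y, with the fingertips above 15 mm. The loop's hinge barrel (8 mm thick, 20 mm long along y) lies below it on the head's -x side.
- loop (a joint): Angle of the wire loop, rad; hinge line along the pin's y through (-9, 0, 9) mm of its frame. 0 = open (as at the start): loop out to the pin's -x, rising 10 degrees above level; grows as it swings down; 1.76 = shut, down along the shank. Over-centre spring: below 0.9 it springs open, beyond 0.9 it snaps shut by itself. Pressing its thumb tab down takes about 2 N at first, then less.
- loop_tab (a point): Centre of the red thumb tab on the loop's far bend, 43 mm from the hinge line; axes turn with the loop. Tab 18 mm along the loop, 22 mm wide, 5 mm thick. The loop is an open ring of 4 mm steel wire, 46 mm across. Open, this point is 51 mm out to -x from the pin's axis and 16 mm above the collar's underside; at 0.9 rad 41 mm out and 20 mm below it; shut, 8 mm out and 34 mm below it.
- cross_hole (a point): Centre of the upper mouth of the upright cross hole in the spindle's flat top, on which the pin's collar seats, 130 mm above the worktop. Hole 12 mm in diameter, right through the 20 mm square spindle. Axes of the rotator: z up, -x along the spindle to its free end, 18 mm from this point. On the +x side the rotor's washer (34 mm wide, round the spindle) begins 19 mm away.
- spindle_end (a point): Centre of the end face of the square steel spindle (20 x 20 mm), 10 mm lower than the cross hole's mouth.
- rotator: Vial rotator, fixed: white motor housing 112 x 112 mm, 174 mm high, on a grey base 195 x 125 mm. Origin on the worktop under the base; the spindle sticks out to -x, its axis 120 mm above the worktop, its cross hole at x = -118 mm. The rotor's two vials lie level along y, 45 mm to the -x of the origin, reaching 98 mm to either side.
- pin_block: Grey block 56 (x) x 120 (y) x 44 (z) mm with an aluminium plate on top, fixed, on a black rubber foot 64 x 128 mm. Origin under its centre. The pin is parked at y = +34 mm in a hole 12.5 mm wide and 37 mm deep, its collar on the block's top; a black hex key stands at y = -30 mm, up to 91 mm above the worktop.
- timer: Bystander: white digital timer 29 x 66 x 59 mm standing on the worktop, loose. Origin under its centre, front to its -x.
- spare_vial: Bystander: small glass vial with a black cap, 23 mm wide, 56 mm high, standing on the worktop, loose. Origin under its centre.

How it is judged:
On the way, in this order (a step that is already met when the one before it is completed fails the run):
1. the pin is pushed home in the spindle's cross hole, its loop still open (z of linch_pin in the frame of cross_hole between -0.004 and 0.004 m and horizontal distance between linch_pin and cross_hole below 0.005 m and angle between linch_pin's own z axis and vertical below 0.25 rad and value of joint loop below 0.9 rad), for 0.1 s.
2. the loop is swung down over the spindle end and has snapped shut (value of joint loop above 1.6 rad and horizontal distance between linch_pin and cross_hole below 0.006 m), for 0.2 s.
At the end, for the whole second after the job is handed in: The pin is at rest in the cross hole, collar within 4 mm of the spindle's face, centred within 5 mm, upright within 0.25 rad; its loop is shut (beyond 1.6 rad), the thumb tab at least 24 mm below the hole's mouth and 3 mm or more to its free-end side (z of linch_pin in the frame of cross_hole between -0.004 and 0.004 m and horizontal distance between linch_pin and cross_hole below 0.005 m and angle between linch_pin's own z axis and vertical below 0.25 rad and value of joint loop above 1.6 rad and x of loop_tab in the frame of cross_hole below -0.003 m and z of loop_tab in the frame of cross_hole below -0.024 m and linear speed of linch_pin below 0.02 m/s); the robot touches nothing.
It fails at once if the timer is pushed away or knocked over (distance of timer from where it was at the start of the episode above 0.03 m or angle between timer's own z axis and vertical above 0.6 rad).
It fails at once if the spare vial is pushed away or knocked over (distance of spare_vial from where it was at the start of the episode above 0.03 m or angle between spare_vial's own z axis and vertical above 0.6 rad).
It also fails if it takes over 45 s, if anything falls off the work surface, if the arm or the gripper's body presses on something with over 40 N, if the wrist force passes 120 N, or if a joint passes its speed limit or range.

## Working session

There is one attempt and no reset: what is moved stays moved. The work goes in short steps, Python scripts to look and compute and a tool call to move; the robot and the scene stay as the last step left them, time stands still between calls to the robot, and variables do not carry over. Pictures are saved under pics/ and viewed, at most 10 in all, crops included, and the job is handed in when it is done.

Besides the shell and the picture viewer there is one more tool, called as name([rows], argument=value, ...), one row to a line, values as JSON. play_rows: Moves the arm, as the interface text tells. Its arguments: {"type":"object","properties":{"series":{"type":"array"}},"required":["series"]}

```bash
mkdir -p pics; cat > h.py <<'E'
import numpy as np, cv2, pickle
from scipy.spatial.transform import Rotation as Ro
from cell import robot, eyes, workorder
def world(im):
    z=im['z_map']; K=im['intrinsics']; v,u=np.mgrid[:z.shape[0],:z.shape[1]]
    P=np.stack([(u-K[0,2])/K[0,0]*z,(v-K[1,2])/K[1,1]*z,z],-1)
    if 'mount' in im:
        M=im['mount']; P=P@M[:3,:3].T+M[:3,3]
        s=im['state']; return P@Ro.from_euler('xyz',s['eef_rot']).as_matrix().T+s['position']
    return (P-im['t'])@im['R']
def grab(n,tag):
    s=robot.observe(); im=eyes.get_image(n); im['state']=s
    pickle.dump(im,open(tag+'.pkl','wb')); return im
E
python3 - <<'E'
from h import *
s=robot.observe();print(s, robot.tip_reach)
a=[grab(n,n)['color'] for n in('scene','side')]
cv2.imwrite('pics/a.png',a[0][...,::-1]);cv2.imwrite('pics/b.png',a[1][...,::-1])
E
```

```text
{'clock': 0.0, 'q': array([-1.54082795e+00,  2.59316231e-01,  1.53606261e+00,  1.61715898e-05,
        1.34799811e+00, -2.02769437e-01]), 'qd': array([-0.00054196,  0.00080798, -0.00092123,  0.00101709,  0.00035598,
        0.00140008]), 'tau': array([-2.17178153e-04, -4.37310576e+01, -2.84006542e+01,  7.17515987e-02,
        4.09490126e-02, -1.60307213e-04]), 'position': array([ 0.12688254, -0.53464612,  0.2368403 ]), 'eef_rot': array([-3.13984809e+00, -3.74768946e-04,  2.32733900e-01]), 'wrist_force': array([ 0.31267046,  0.34582895, -0.48557926]), 'wrist_torque': array([-0.03937689,  0.00160391, -0.02611115]), 'grip_force': 0.0, 'width': 0.9984877985265644} 0.019
```

View pics/a.png

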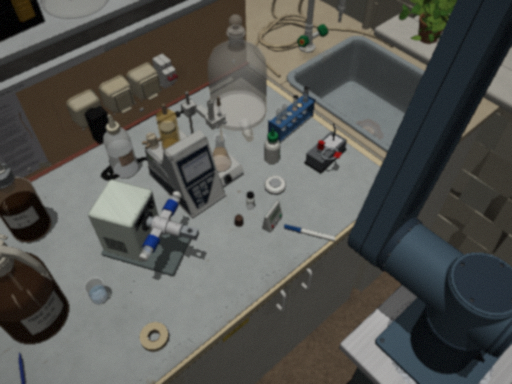

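View pics/b.png

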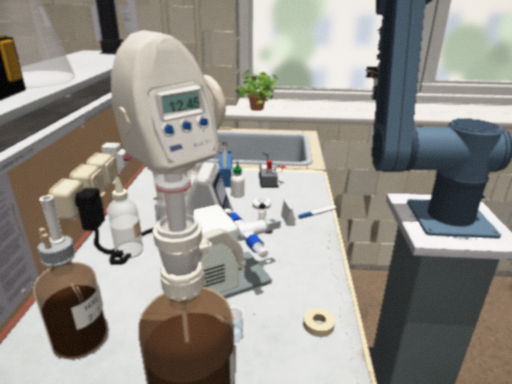

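The scene view shows the pin block at about (325,152), the rotator's spindle at (190,232), the timer at (272,216) and the vial at (250,200). I'll enlarge both and compute positions.

```bash
python3 - <<'E'
from h import *
im=pickle.load(open('scene.pkl','rb'));W=world(im);c=im['color'][...,::-1]
a=cv2.resize(c[125:180,295:355],(400,367),interpolation=2);b=cv2.resize(c[190:275,140:210],(400,486),interpolation=2)
o=np.zeros((490,800,3),np.uint8);o[:367,:400]=a;o[:486,400:]=b
cv2.imwrite('pics/c.png',o)
for u,v in [(325,152),(313,160),(338,143),(335,153),(322,142),(190,232),(180,231),(272,216),(250,198),(145,245),(178,200),(125,205),(160,262)]: print(u,v,W[v,u].round(3))
# plane heights
def cl(m,n): P=W[m]; print(n,len(P),P.mean(0).round(3),P.min(0).round(3),P.max(0).round(3))
r=im['color'].astype(int); red=(r[...,0]>130)&(r[...,1]<80)&(r[...,2]<90); red[:125]=0;red[180:]=0;red[:,:295]=0;red[:,355:]=0
cl(red,'red'); 
for p in np.argwhere(red): print(p[::-1],W[p[0],p[1]].round(3),end=';')
E
```

```text
325 152 [ 0.549 -0.207  0.039]
313 160 [ 0.552 -0.163  0.035]
338 143 [ 0.545 -0.256  0.045]
335 153 [ 0.516 -0.21   0.06 ]
322 142 [ 0.551 -0.19   0.09 ]
190 232 [0.537 0.268 0.115]
180 231 [0.545 0.289 0.131]
272 216 [0.48  0.061 0.047]
250 198 [0.559 0.066 0.05 ]
145 245 [0.565 0.37  0.133]
178 200 [0.625 0.237 0.124]
125 205 [0.658 0.353 0.173]
160 262 [0.576 0.343 0.015]
red 22 [ 0.526 -0.201  0.074] [ 0.498 -0.213  0.06 ] [ 0.561 -0.189  0.092]
[320 140] [ 0.559 -0.191  0.091];[319 141] [ 0.561 -0.189  0.087];[320 141] [ 0.558 -0.19   0.089];[321 141] [ 0.556 -0.191  0.089];[322 141] [ 0.554 -0.193  0.089];[323 141] [ 0.551 -0.193  0.092];[321 142] [ 0.553 -0.189  0.089];[322 142] [ 0.551 -0.19   0.09 ];[323 142] [ 0.55  -0.193  0.089];[336 153] [ 0.51  -0.206  0.067];[337 153] [ 0.511 -0.213  0.061];[338 153] [ 0.507 -0.212  0.065];[336 154] [ 0.51  -0.206  0.063];[337 154] [ 0.509 -0.21   0.061];[338 154] [ 0.505 -0.209  0.065];[339 154] [ 0.505 -0.213  0.062];[335 155] [ 0.51  -0.203  0.061];[336 155] [ 0.508 -0.205  0.061];[337 155] [ 0.505 -0.206  0.063];[338 155] [ 0.505 -0.21   0.06 ];[339 155] [ 0.501 -0.209  0.064];[339 156] [ 0.498 -0.206  0.064];
```

View pics/c.png

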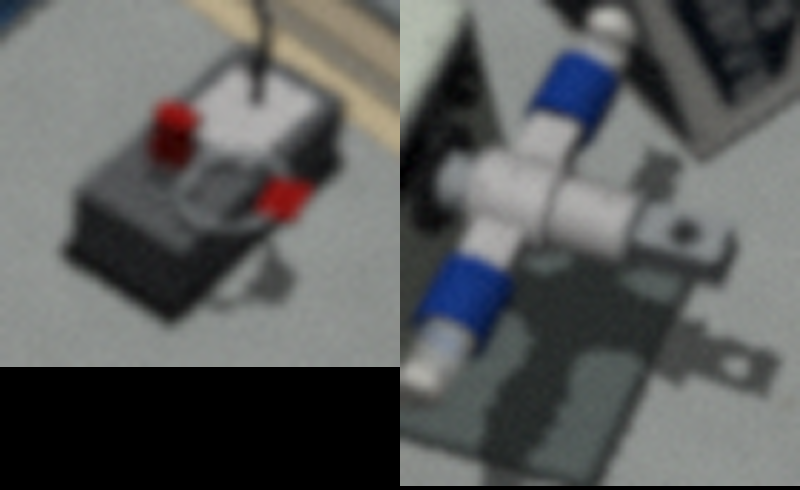

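play_rows([
  {"twist":[0,0,-7],"xyz":[0.487,-0.234,-0.02],"fingers":0.06},
  {"twist":[0,0,-7],"xyz":[0.487,-0.234,-0.02],"fingers":0.06},
  {"twist":[0,0,-7],"xyz":[0.487,-0.234,-0.02],"fingers":0.06},
  {"twist":[0,0,-7],"xyz":[0.487,-0.234,-0.02],"fingers":0.06},
  {"twist":[0,0,-7],"xyz":[0.487,-0.234,-0.02],"fingers":0.06},
  {"twist":[0,0,-7],"xyz":[0.487,-0.234,-0.02],"fingers":0.06},
  {"twist":[0,0,-7],"xyz":[0.487,-0.234,-0.02],"fingers":0.06},
  {"twist":[0,0,-7],"xyz":[0.487,-0.234,-0.02],"fingers":0.06},
  {"twist":[0,0,-7],"xyz":[0.487,-0.234,-0.02],"fingers":0.06},
  {"twist":[0,0,-7],"xyz":[0.487,-0.234,-0.02],"fingers":0.06},
  {"twist":[0,0,-7],"xyz":[0.487,-0.234,-0.02],"fingers":0.06},
  {"twist":[0,0,-7],"xyz":[0.487,-0.234,-0.02],"fingers":0.06},
  {"twist":[0,0,-7],"xyz":[0.487,-0.234,-0.02],"fingers":0.06},
  {"twist":[0,0,-7],"xyz":[0.487,-0.234,-0.02],"fingers":0.06},
  {"twist":[0,0,-7],"xyz":[0.487,-0.234,-0.02],"fingers":0.06},
  {"twist":[0,0,-7],"xyz":[0.487,-0.234,-0.02],"fingers":0.06},
  {"twist":[0,0,-7],"xyz":[0.487,-0.234,-0.02],"fingers":0.06},
  {"twist":[0,0,-7],"xyz":[0.487,-0.234,-0.02],"fingers":0.06},
])

```text
clock: 1.6
position: [0.5457, -0.1963, 0.2576]
eef_rot: [-3.141, 0.001, 0.353]
wrist_force: [-0.7, 0.2, -0.2]
width: 0.645
grip_force: 0.0
```

```bash
python3 - <<'E'
from h import *
im=grab('wrist','w1');s=im['state'];print(s['position'],s['eef_rot'],s['width'],im['mount'])
cv2.imwrite('pics/d.png',im['color'][...,::-1])
E
```

```text
[ 0.54573324 -0.19626925  0.25757391] [-3.14141115e+00  5.36040290e-04  3.52905599e-01] 0.644654127884455 [[ 4.76767113e-04 -9.60676791e-01 -2.77668644e-01  7.85371078e-02]
 [ 9.99999678e-01  2.78735771e-04  7.52666813e-04 -4.13581642e-04]
 [-6.45673355e-04 -2.77668913e-01  9.60676615e-01 -1.47759314e-01]
 [ 0.00000000e+00  0.00000000e+00  0.00000000e+00  1.00000000e+00]]
```

View pics/d.png

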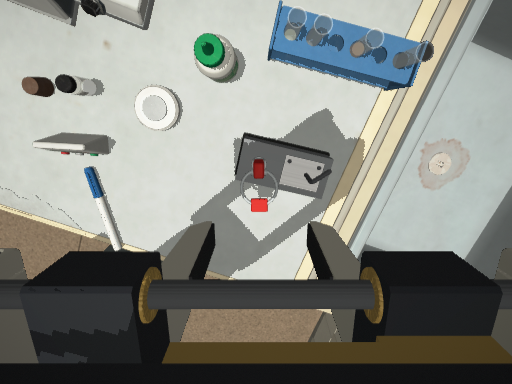

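The wrist view shows the grip top at about (259,161) and the tab at (259,205), so the loop points straight along tool -x. I'll measure the pin's pose from the red pixels.

```bash
python3 - <<'E'
from h import *
im=pickle.load(open('w1.pkl','rb'));W=world(im);r=im['color'].astype(int)
red=(r[...,0]>110)&(r[...,1]<70)&(r[...,2]<80);red[:,:235]=0;red[:,290:]=0;red[:150]=0;red[225:]=0
n,l,st,c=cv2.connectedComponentsWithStats(red.astype(np.uint8))
for i in range(1,n):
    P=W[l==i]; 
    if len(P)<20: continue
    print(st[i],c[i],P.mean(0),P.min(0),P.max(0))
    T=P[P[:,2]>np.percentile(P[:,2],90)-.004];print(' top',len(T),T.mean(0),cv2.minAreaRect((T[:,:2]*1000).astype(np.float32)))
cv2.imwrite('pics/e.png',cv2.resize(im['color'][125:225,225:345,::-1],(720,600),interpolation=2))
E
```

```text
[253 163  11  15 138] [258.10869565 170.00724638] [ 0.55591144 -0.18935667  0.08936992] [ 0.54657073 -0.19715092  0.07896576] [ 0.56462274 -0.18142493  0.09189784]
 top 137 [ 0.55588375 -0.18941457  0.08944586] ((555.9160766601562, -189.8371124267578), (16.86511993408203, 10.507484436035156), 20.04378890991211)
[251 198  17  13 193] [258.59067358 204.45595855] [ 0.50874129 -0.20708789  0.06517833] [ 0.49736082 -0.21892215  0.06034041] [ 0.61937094 -0.1687345   0.40529118]
 top 190 [ 0.50865877 -0.20715333  0.06525095] ((559.9693603515625, -189.15794372558594), (125.615478515625, 20.809722900390625), 19.813295364379883)
```

View pics/e.png

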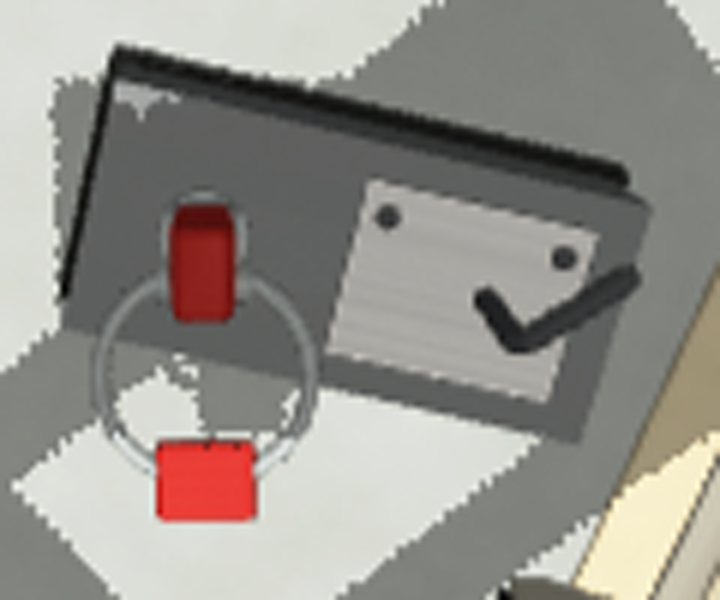

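play_rows([
  {"twist":[0,0,0],"xyz":[0.012,-0.003,0.04],"fingers":0.045},
  {"twist":[0,0,0],"xyz":[0.012,-0.003,0.08],"fingers":0.045},
  {"twist":[0,0,0],"xyz":[0.012,-0.003,0.11],"fingers":0.045},
  {"twist":[0,0,0],"xyz":[0.012,-0.003,0.13],"fingers":0.045},
  {"twist":[0,0,0],"xyz":[0.012,-0.003,0.145],"fingers":0.045},
  {"twist":[0,0,0],"xyz":[0.012,-0.003,0.16],"fingers":0.045},
  {"twist":[0,0,0],"xyz":[0.012,-0.003,0.17],"fingers":0.045},
  {"twist":[0,0,0],"xyz":[0.012,-0.003,0.1765],"fingers":0.045},
  {"twist":[0,0,0],"xyz":[0.012,-0.003,0.1765],"fingers":0.045},
  {"twist":[0,0,0],"xyz":[0.012,-0.003,0.1765],"fingers":0.045},
])

```text
clock: 2.48
position: [0.557, -0.1886, 0.0815]
eef_rot: [3.141, -0.0, 0.354]
wrist_force: [-1.2, 0.3, 0.1]
width: 0.485
grip_force: 0.0
```

```bash
python3 - <<'E'
from h import *
s=robot.observe();print(s['position'],s['eef_rot'],s['wrist_force'])
a=grab('wrist','w2')['color'][...,::-1]
cv2.imwrite('pics/f.png',a)
E
```

```text
[ 0.55702701 -0.18864904  0.08152877] [ 3.14131086e+00 -2.49590148e-04  3.54298176e-01] [-1.20553553  0.33235111  0.14583512]
```

View pics/f.png

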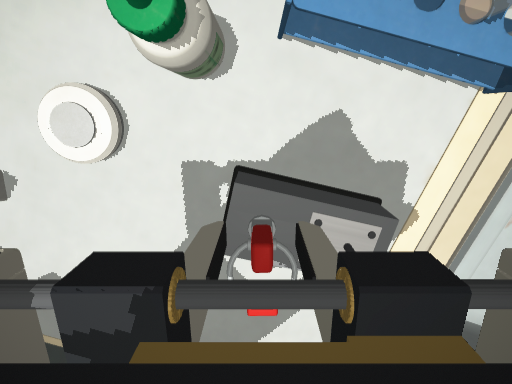

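The grip (262,248) sits between the fingers at (210,250) and (315,250). I'll close on it and lift.

play_rows([
  {"twist":[0,0,0],"xyz":[0,0,0],"fingers":0.0},
  {"twist":[0,0,0],"xyz":[0,0,0],"fingers":0.0},
  {"twist":[0,0,0],"xyz":[0,0,0],"fingers":0.0},
  {"twist":[0,0,0],"xyz":[0,0,0],"fingers":0.0},
  {"twist":[0,0,0],"xyz":[0,0,0],"fingers":0.0},
  {"twist":[0,0,0],"xyz":[0,0,0],"fingers":0.0},
  {"twist":[0,0,0],"xyz":[0,0,0],"fingers":0.0},
  {"twist":[0,0,0],"xyz":[0,0,0],"fingers":0.0},
])

```text
clock: 3.2
position: [0.5571, -0.1881, 0.0813]
eef_rot: [3.141, -0.0, 0.355]
wrist_force: [0.2, 0.0, 1.8]
width: 0.129
grip_force: 30.0
```

play_rows([
  {"twist":[0,0,0],"xyz":[0,0,-0.01],"fingers":0.0},
  {"twist":[0,0,0],"xyz":[0,0,-0.02],"fingers":0.0},
  {"twist":[0,0,0],"xyz":[0,0,-0.035],"fingers":0.0},
  {"twist":[0,0,0],"xyz":[0,0,-0.05],"fingers":0.0},
  {"twist":[0,0,0],"xyz":[0,0,-0.08],"fingers":0.0},
  {"twist":[0,0,0],"xyz":[0,0,-0.11],"fingers":0.0},
  {"twist":[0,0,0],"xyz":[0,0,-0.14],"fingers":0.0},
  {"twist":[0,0,0],"xyz":[0,0,-0.17],"fingers":0.0},
  {"twist":[0,0,0],"xyz":[0,0,-0.2],"fingers":0.0},
])

```text
clock: 3.95
position: [0.5565, -0.1878, 0.2838]
eef_rot: [3.141, -0.0, 0.355]
wrist_force: [0.1, -1.3, -1.0]
width: 0.128
grip_force: 30.0
```

```bash
python3 - <<'E'
from h import *
im=grab('wrist','w3');s=im['state'];print(s['position'],s['eef_rot'],s['width'],s['grip_force'])
W=world(im);r=im['color'].astype(int)
R=Ro.from_euler('xyz',s['eef_rot']).as_matrix()
red=(r[...,0]>110)&(r[...,1]<70)&(r[...,2]<80)
n,l,st,c=cv2.connectedComponentsWithStats(red.astype(np.uint8))
for i in range(1,n):
    P=(W[l==i]-s['position'])@R
    if len(P)>60: print(st[i],np.median(P,0).round(4),P.min(0).round(4),P.max(0).round(4))
# rotator from scene: spindle top & base
im=pickle.load(open('scene.pkl','rb'));W=world(im)
for v in range(222,244):
  print(v,[(u,*(W[v,u]*1000).round().astype(int)) for u in range(178,204,2) if abs(W[v,u,2]-.13)<.006])
E
```

```text
[ 0.55654316 -0.187755    0.28383405] [ 3.14125630e+00 -4.68674716e-04  3.55089436e-01] 0.12832967825241934 29.99821364879608
[251 245  20  28 545] [-0.0014 -0.0006 -0.0082] [-0.011  -0.0057 -0.0101] [ 0.0068  0.0052 -0.0064]
[246 309  30   7 208] [-0.0585 -0.0004  0.0173] [-0.0621 -0.0105 -0.1478] [0.0785 0.01   0.0193]
222 []
223 [(178, np.int64(568), np.int64(278), np.int64(129))]
224 [(180, np.int64(558), np.int64(279), np.int64(135)), (182, np.int64(556), np.int64(275), np.int64(133)), (184, np.int64(557), np.int64(269), np.int64(127))]
225 [(180, np.int64(560), np.int64(278), np.int64(129)), (184, np.int64(556), np.int64(270), np.int64(126))]
226 [(180, np.int64(555), np.int64(281), np.int64(133)), (182, np.int64(550), np.int64(279), np.int64(136)), (184, np.int64(549), np.int64(274), np.int64(132)), (186, np.int64(547), np.int64(271), np.int64(132)), (188, np.int64(544), np.int64(267), np.int64(131))]
227 [(180, np.int64(552), np.int64(283), np.int64(134)), (182, np.int64(551), np.int64(279), np.int64(131)), (184, np.int64(548), np.int64(275), np.int64(131)), (186, np.int64(54
[... 3380 characters left out ...]
, np.int64(131)), (192, np.int64(522), np.int64(272), np.int64(128)), (194, np.int64(517), np.int64(270), np.int64(131)), (196, np.int64(516), np.int64(266), np.int64(129))]
235 [(186, np.int64(531), np.int64(283), np.int64(125)), (188, np.int64(526), np.int64(281), np.int64(128)), (190, np.int64(522), np.int64(278), np.int64(129)), (192, np.int64(519), np.int64(274), np.int64(129)), (194, np.int64(517), np.int64(271), np.int64(128)), (196, np.int64(513), np.int64(268), np.int64(129))]
236 [(192, np.int64(517), np.int64(276), np.int64(129)), (194, np.int64(515), np.int64(272), np.int64(128)), (196, np.int64(513), np.int64(268), np.int64(125))]
237 []
238 []
239 []
240 []
241 []
242 []
243 []
```

play_rows([
  {"twist":[0,0,-1],"xyz":[0.005,-0.02,0],"fingers":0.0},
  {"twist":[0,0,-2],"xyz":[0.0146,-0.06,0],"fingers":0.0},
  {"twist":[0,0,-3],"xyz":[0.0243,-0.1,0],"fingers":0.0},
  {"twist":[0,0,-4],"xyz":[0.034,-0.14,0],"fingers":0.0},
  {"twist":[0,0,-4],"xyz":[0.0437,-0.18,0],"fingers":0.0},
  {"twist":[0,0,-4],"xyz":[0.0534,-0.22,0],"fingers":0.0},
  {"twist":[0,0,-4],"xyz":[0.0631,-0.26,0],"fingers":0.0},
  {"twist":[0,0,-4],"xyz":[0.0728,-0.3,0],"fingers":0.0},
  {"twist":[0,0,-4],"xyz":[0.0825,-0.34,0],"fingers":0.0},
  {"twist":[0,0,-4],"xyz":[0.0922,-0.38,0],"fingers":0.0},
  {"twist":[0,0,-4],"xyz":[0.1,-0.415,0],"fingers":0.0},
  {"twist":[0,0,-4],"xyz":[0.106,-0.437,0],"fingers":0.0},
  {"twist":[0,0,-4],"xyz":[0.106,-0.437,0],"fingers":0.0},
  {"twist":[0,0,-4],"xyz":[0.106,-0.437,0],"fingers":0.0},
  {"twist":[0,0,-4],"xyz":[0.106,-0.437,0],"fingers":0.0},
])

```text
clock: 5.25
position: [0.5043, 0.258, 0.2815]
eef_rot: [3.141, 0.0, 0.425]
wrist_force: [0.0, -0.3, -1.3]
width: 0.126
grip_force: 30.0
```

```bash
python3 - <<'E'
from h import *
im=grab('wrist','w4');s=im['state'];print(s['position'],s['eef_rot'],s['width'])
a=im['color'][90:330,120:400,::-1]
cv2.imwrite('pics/g.png',cv2.resize(a,(700,600),interpolation=2))
E
```

```text
[0.50434887 0.25798975 0.28150798] [3.14099818e+00 8.44448425e-05 4.25190911e-01] 0.12618214758703888
```

View pics/g.png

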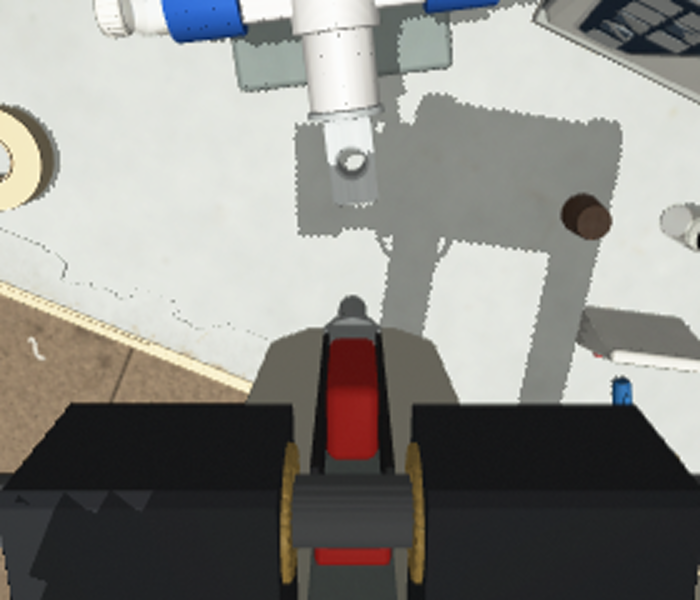

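The cross hole is at crop (353,160), which is full-image (261,154). The spindle is tilted a few degrees relative to the tool.

```bash
python3 - <<'E'
from h import *
im=pickle.load(open('w4.pkl','rb'));s=im['state'];W=world(im);R=Ro.from_euler('xyz',s['eef_rot']).as_matrix()
T=(W-s['position'])@R
m=np.zeros(T.shape[:2],bool);m[130:175,245:278]=1;m&=abs(W[...,2]-.13)<.008
P=T[m];print(len(P),np.median(P,0),np.median(W[m][:,2]),cv2.minAreaRect((P[:,:2]*1000).astype(np.float32)))
for v in range(136,173,3):
    q=T[v][m[v]]; u=np.where(m[v])[0]
    if len(q):print(v,u.min(),u.max(),(q[0]*1000).round(1),(q[-1]*1000).round(1),'mid y',((q[0,1]+q[-1,1])*500).round(2))
K=im['intrinsics'];M=im['mount']
def at(u,v,tz):
    d=M[:3,:3]@np.array([(u-K[0,2])/K[0,0],(v-K[1,2])/K[1,1],1]);k=(tz-M[2,3])/d[2];return M[:3,3]+k*d
h=at(261.2,154,s['position'][2]-.130);print('hole tool',h,'world',R@h+s['position'])
# rim fit: non-plane pixels inside
sub=im['z_map'][146:164,250:272];
print((T[146:164,252:272,2]*1000).round().astype(int))
# grip
r=im['color'].astype(int);red=(r[...,0]>110)&(r[...,1]<70)&(r[...,2]<80);red[:220]=0;red[290:]=0
G=T[red];print('grip',np.median(G,0),np.percentile(G,[2,98],axis=0))
# vials line
b=(r[...,2]>120)&(r[...,0]<70)&(r[...,1]<90)
n,l,st,c=cv2.connectedComponentsWithStats(b.astype(np.uint8))
for i in range(1,n):
    if st[i,4]>100:print(st[i],np.median(T[l==i],0))
E
```

```text
751 [ 0.0417948  -0.00169544  0.15067085] 0.1308297745924239 ((36.56809616088867, -1.7598180770874023), (44.751304626464844, 30.019845962524414), 0.3538099527359009)
136 245 267 [ 52.3 -16.5 150.9] [ 52.4   6.7 150. ] mid y -4.88
139 249 267 [ 49.2 -12.3 151.3] [ 49.4   6.8 149.5] mid y -2.78
142 250 268 [ 46.1 -11.3 150.9] [ 46.    7.9 151.7] mid y -1.69
145 250 268 [ 42.8 -11.3 152. ] [ 43.    7.9 149.9] mid y -1.74
148 250 268 [ 39.9 -11.3 149.6] [ 39.8   7.9 150.2] mid y -1.69
151 251 268 [ 36.4 -10.3 151.5] [ 36.7   7.9 149.6] mid y -1.2
154 251 269 [ 33.2 -10.3 151.2] [ 33.1   9.1 152.3] mid y -0.62
157 251 269 [ 30.  -10.4 151.3] [ 29.9   9.1 151.6] mid y -0.63
160 252 269 [ 26.8  -9.3 150.6] [ 26.6   9.1 151.8] mid y -0.08
163 252 270 [ 23.4  -9.3 151.1] [ 23.7  10.2 149.6] mid y 0.43
166 253 270 [ 20.3  -8.2 149.9] [ 20.2  10.3 150.8] mid y 1.01
169 253 270 [ 16.8  -8.3 150.9] [ 16.8  10.3 151. ] mid y 1.01
hole tool [0.03317384 0.00065864 0.15150798] world [0.53486609 0.27098646 0.12999762]
[[ 151  150  152  151  150  150  151  150  151  151  151  150  151 -148
   151  150 
[... 1462 characters left out ...]
52  152  151  152  282  280]
 [ 151  151  150  151  150  151  151  152  151  152  151  151  151  151
   152  150  151  150  151  281]
 [ 150  150  151  150  150  152  151  151  151  150  151  151  151  150
   151  149  151  151  150  282]
 [ 151  151  150  151  151  150  150  150  151  151  152  152  150  151
   151  151  152  150  150  281]]
grip [-0.0013857  -0.00046529 -0.00825585] [[-0.01004854 -0.00556529 -0.00948874]
 [ 0.00644566  0.00517466 -0.00695625]]
[289  61  30   8 117] [0.12251476 0.04402706 0.15127768]
[184  73  29   7 103] [ 0.11050435 -0.06031546  0.15142573]
[291  86  29   8 144] [0.09911019 0.0442359  0.15171655]
[188  99  29   7 139] [ 0.086647   -0.06053713  0.15175585]
```

play_rows([
  {"twist":[0,0,-3],"xyz":[0.017,0,0],"fingers":0.0},
  {"twist":[0,0,-6.4],"xyz":[0.0342,-0.0005,0],"fingers":0.0},
  {"twist":[0,0,-6.4],"xyz":[0.0342,-0.0005,0.02],"fingers":0.0},
  {"twist":[0,0,-6.4],"xyz":[0.0342,-0.0005,0.04],"fingers":0.0},
  {"twist":[0,0,-6.4],"xyz":[0.0342,-0.0005,0.055],"fingers":0.0},
  {"twist":[0,0,-6.4],"xyz":[0.0342,-0.0005,0.065],"fingers":0.0},
  {"twist":[0,0,-6.4],"xyz":[0.0342,-0.0005,0.065],"fingers":0.0},
  {"twist":[0,0,-6.4],"xyz":[0.0342,-0.0005,0.065],"fingers":0.0},
  {"twist":[0,0,-6.4],"xyz":[0.0342,-0.0005,0.065],"fingers":0.0},
])

```text
clock: 6.05
position: [0.5363, 0.2726, 0.2174]
eef_rot: [3.141, -0.002, 0.536]
wrist_force: [0.0, -0.0, -0.2]
width: 0.128
grip_force: 30.0
```

```bash
python3 - <<'E'
from h import *
im=grab('wrist','w5');s=im['state'];print(s['position'],s['eef_rot'],s['width'])
a=im['color'][140:300,180:340,::-1];a=cv2.resize(a,(560,560),interpolation=2)
im=grab('scene','s5');b=cv2.resize(im['color'][185:255,165:195+20,::-1],(240,336),interpolation=2)
o=np.zeros((560,800,3),np.uint8);o[:,:560]=a;o[:336,560:]=b
cv2.imwrite('pics/i.png',o)
E
```

```text
[0.53625625 0.27264857 0.21742723] [ 3.14106549e+00 -1.86068618e-03  5.35663743e-01] 0.128016549585798
```

View pics/i.png

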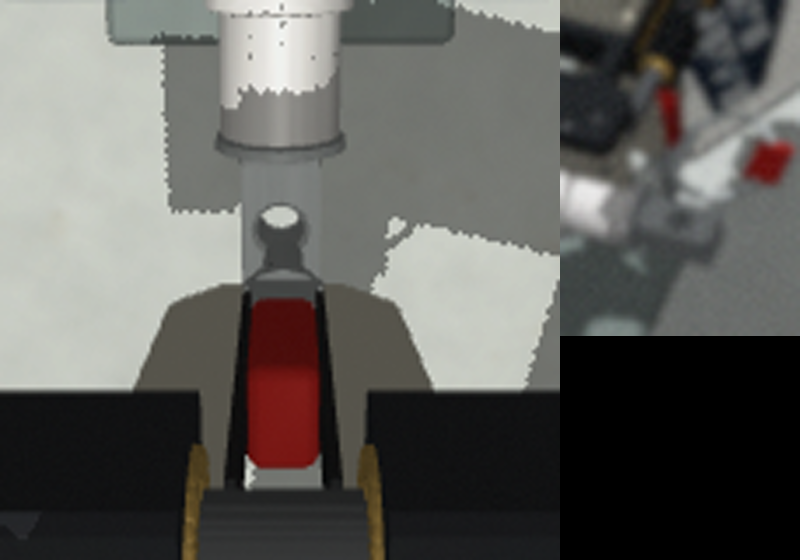

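```bash
python3 - <<'E'
from h import *
im=pickle.load(open('w5.pkl','rb'));s=im['state'];K=im['intrinsics'];M=im['mount']
def at(u,v,tz):
    d=M[:3,:3]@np.array([(u-K[0,2])/K[0,0],(v-K[1,2])/K[1,1],1]);k=(tz-M[2,3])/d[2];return (M[:3,3]+k*d)*1000
R=Ro.from_euler('xyz',s['eef_rot']).as_matrix()
tz=s['position'][2]-.130
T=(world(im)-s['position'])@R
print((T[196:216,252:270,2]*1000).round().astype(int))
print('hole far rim(+6)',at(260.3,198.6,tz),'sides',at(252.5,204,tz),at(268,204,tz))
print('tip far edge(+2)',at(261,207.5,.0728))
r=im['color'].astype(int);red=(r[...,0]>110)&(r[...,1]<70)&(r[...,2]<80);red[:220]=0;red[290:]=0
print('grip',np.percentile(T[red],[2,50,98],axis=0)*1000)
E
```

```text
[[  87   87   87   86   87   86   87   87   88   87   86   86   87   87
    87   87   87   88]
 [  87   87   85   87   87   87   87   88   87   86   87   87   87   87
    88   87   87   86]
 [  87   87   88   87   87   87   87   88   89   87   88   87   85   88
    86   86   87   86]
 [  87   87   86   87   88  217  216  218  216  218  217   88   87   86
    87   88   86   87]
 [  86   87   88   88  216  218  215  218  216  217  217  218   88   88
    86   86   87 -148]
 [  87   87   89  216  218  218  216  217  216  218  218  218  218   88
    88   86   87   87]
 [  86   88  103  217  218  217  217  219  218  217  217  216  217  105
    88   87   87   86]
 [  86   88  101  106  217  216  217  219  217  215  218 -148  105  102
    98   88   87   87]
 [  88   88   98  101  104  106  217  216  217  217  217  106  103  100
    96   87   87   86]
 [  88   88   97  100  101  104  105  105  105  104  103  102  100   97
    92   86   87   86]
 [  87   89   94   97   99  101  100  101  102  103  102  101   96   95
    90   87   88   86]
 [  87   88   92   95   96   98   99   99   99   99   9
[... 433 characters left out ...]
 88 -148   60   58   56   56   55   55   56   55   58   61
    86   86   86   86]
 [  86   86   87   63   57   55   54   55   53   52   54   54   56   58
    64   87   87   86]
 [  86   87   88   61   55   53   52   52   51   52   51   52   54   55
    61   86   87   87]
 [  87   86   86   59   54   51   50   36   35   35   36   51   52   53
    58   86   88   87]]
hole far rim(+6) [ 3.2169337  -0.15698606 87.42723219] sides [-1.84339088 -7.11634362 87.42723219] [-1.83973259  6.71627754 87.42723219]
tip far edge(+2) [5.74920217e-02 4.32512650e-01 7.28000000e+01]
grip [[-10.22197934  -4.26676215  -9.49897324]
 [ -1.85079708   0.23885503  -8.34353217]
 [  5.61788388   4.7099595   -7.15111258]]
```

play_rows([
  {"twist":[0,0,0],"xyz":[-0.0009,-0.0004,0],"fingers":0.0},
  {"twist":[0,0,0],"xyz":[-0.0009,-0.0004,0.006],"fingers":0.0},
  {"twist":[0,0,0],"xyz":[-0.0009,-0.0004,0.012],"fingers":0.0},
  {"twist":[0,0,0],"xyz":[-0.0009,-0.0004,0.017],"fingers":0.0},
  {"twist":[0,0,0],"xyz":[-0.0009,-0.0004,0.02],"fingers":0.0},
  {"twist":[0,0,0],"xyz":[-0.0009,-0.0004,0.023],"fingers":0.0},
  {"twist":[0,0,0],"xyz":[-0.0009,-0.0004,0.025],"fingers":0.0},
  {"twist":[0,0,0],"xyz":[-0.0009,-0.0004,0.025],"fingers":0.0},
  {"twist":[0,0,0],"xyz":[-0.0009,-0.0004,0.025],"fingers":0.0},
])

```text
clock: 6.9
position: [0.5345, 0.2729, 0.1911]
eef_rot: [-3.142, 0.0, 0.536]
wrist_force: [0.8, 0.6, -0.6]
width: 0.127
grip_force: 30.0
```

play_rows([
  {"twist":[0,0,0],"xyz":[0,0,0.004],"fingers":0.0},
  {"twist":[0,0,0],"xyz":[0,0,0.008],"fingers":0.0},
  {"twist":[0,0,0],"xyz":[0,0,0.012],"fingers":0.0},
  {"twist":[0,0,0],"xyz":[0,0,0.016],"fingers":0.0},
  {"twist":[0,0,0],"xyz":[0,0,0.02],"fingers":0.0},
  {"twist":[0,0,0],"xyz":[0,0,0.022],"fingers":0.0},
  {"twist":[0,0,0],"xyz":[0,0,0.022],"fingers":0.0},
  {"twist":[0,0,0],"xyz":[0,0,0.022],"fingers":0.0},
])

```text
clock: 7.57
position: [0.5344, 0.2729, 0.169]
eef_rot: [-3.142, 0.0, 0.536]
wrist_force: [-0.3, -0.2, -1.5]
width: 0.127
grip_force: 30.0
```

play_rows([
  {"twist":[0,0,0],"xyz":[0,0,0.001],"fingers":0.0},
  {"twist":[0,0,0],"xyz":[0,0,0.002],"fingers":0.0},
  {"twist":[0,0,0],"xyz":[0,0,0.003],"fingers":0.0},
  {"twist":[0,0,0],"xyz":[0,0,0.003],"fingers":0.0},
  {"twist":[0,0,0],"xyz":[0,0,0.003],"fingers":0.0},
])

```text
clock: 7.98
position: [0.5347, 0.273, 0.1673]
eef_rot: [3.141, -0.001, 0.537]
wrist_force: [-1.5, -0.8, 6.5]
width: 0.126
grip_force: 30.0
```

play_rows([
  {"twist":[0,0,0],"xyz":[0,0,-0.001],"fingers":0.035},
  {"twist":[0,0,0],"xyz":[0,0,-0.001],"fingers":0.035},
  {"twist":[0,0,0],"xyz":[0,0,-0.001],"fingers":0.035},
  {"twist":[0,0,0],"xyz":[0,0,-0.001],"fingers":0.035},
  {"twist":[0,0,0],"xyz":[0,0,-0.01],"fingers":0.035},
  {"twist":[0,0,0],"xyz":[0,0,-0.03],"fingers":0.035},
  {"twist":[0,0,0],"xyz":[0,0,-0.06],"fingers":0.035},
  {"twist":[0,0,0],"xyz":[-0.02,0,-0.09],"fingers":0.0},
  {"twist":[0,0,0],"xyz":[-0.035,0,-0.1],"fingers":0.0},
  {"twist":[0,0,0],"xyz":[-0.035,0,-0.1],"fingers":0.0},
  {"twist":[0,0,0],"xyz":[-0.035,0,-0.1],"fingers":0.0},
])

```text
clock: 8.9
position: [0.5046, 0.255, 0.2674]
eef_rot: [3.141, -0.002, 0.536]
wrist_force: [-0.4, 0.3, -0.9]
width: 0.138
grip_force: 0.0
```

```bash
python3 - <<'E'
from h import *
im=grab('wrist','w6');s=im['state'];print(s['position'],s['eef_rot'],s['width'])
R=Ro.from_euler('xyz',s['eef_rot']).as_matrix();W=world(im);T=(W-s['position'])@R
r=im['color'].astype(int);red=(r[...,0]>110)&(r[...,1]<70)&(r[...,2]<80)
n,l,st,c=cv2.connectedComponentsWithStats(red.astype(np.uint8))
for i in range(1,n):
    if st[i,4]>60:print(st[i],np.percentile(T[l==i],[3,50,97],axis=0).round(4).tolist(),np.median(W[l==i],0))
cv2.imwrite('pics/j.png',cv2.resize(im['color'][60:300,120:400,::-1],(700,600),interpolation=2))
E
```

```text
[0.50461188 0.25504304 0.26735091] [ 3.14100343e+00 -2.46659243e-03  5.36206188e-01] 0.1378820249966208
[254 154  14  21 277] [[0.0246, -0.0057, 0.0906], [0.0336, -0.0004, 0.092], [0.0419, 0.0057, 0.0943]] [0.53382612 0.27221538 0.17543953]
[250 201  22  17 331] [[-0.0257, -0.0096, 0.1157], [-0.018, 0.0006, 0.1178], [-0.0106, 0.0097, 0.1201]] [0.4895965  0.24573541 0.14949365]
```

View pics/j.png

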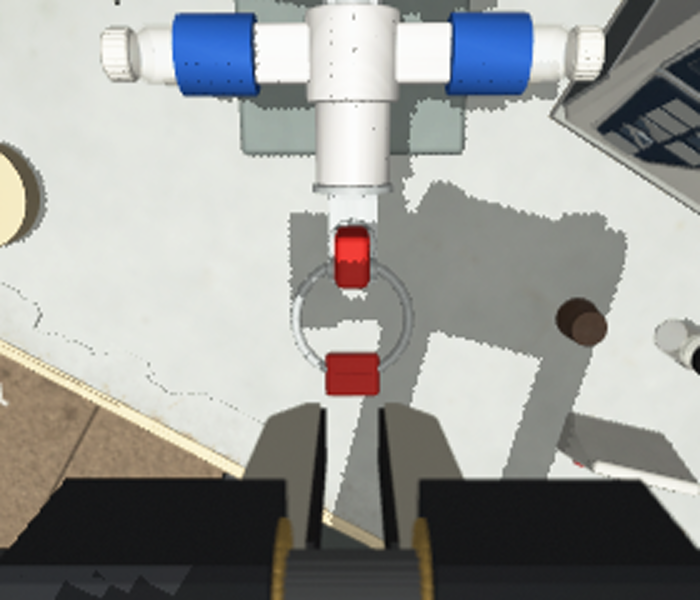

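play_rows([
  {"twist":[0,0,0],"xyz":[-0.0135,0,0],"fingers":0.0},
  {"twist":[0,0,0],"xyz":[-0.0135,0,0.02],"fingers":0.0},
  {"twist":[0,0,0],"xyz":[-0.0135,0,0.045],"fingers":0.0},
  {"twist":[0,0,0],"xyz":[-0.0135,0,0.065],"fingers":0.0},
  {"twist":[0,0,0],"xyz":[-0.0135,0,0.08],"fingers":0.0},
  {"twist":[0,0,0],"xyz":[-0.0135,0,0.088],"fingers":0.0},
  {"twist":[0,0,0],"xyz":[-0.0135,0,0.088],"fingers":0.0},
  {"twist":[0,0,0],"xyz":[-0.0135,0,0.088],"fingers":0.0},
  {"twist":[0,0,0],"xyz":[-0.0135,0,0.088],"fingers":0.0},
])

```text
clock: 9.7
position: [0.4935, 0.2484, 0.1787]
eef_rot: [3.141, -0.001, 0.537]
wrist_force: [0.5, 0.2, 0.6]
width: 0.002
grip_force: 0.0
```

play_rows([
  {"twist":[0,0,0],"xyz":[0,0,0.006],"fingers":0.0},
  {"twist":[0,0,0],"xyz":[0,0,0.01],"fingers":0.0},
  {"twist":[0,0,0],"xyz":[0,0,0.014],"fingers":0.0},
  {"twist":[0,0,0],"xyz":[0,0,0.018],"fingers":0.0},
  {"twist":[0,0,0],"xyz":[0,0,0.022],"fingers":0.0},
  {"twist":[0,0,0],"xyz":[0,0,0.026],"fingers":0.0},
  {"twist":[0,0,0],"xyz":[0,0,0.03],"fingers":0.0},
  {"twist":[0,0,0],"xyz":[0,0,0.034],"fingers":0.0},
  {"twist":[0,0,0],"xyz":[0,0,0.038],"fingers":0.0},
  {"twist":[0,0,0],"xyz":[0,0,0.042],"fingers":0.0},
  {"twist":[0,0,0],"xyz":[0,0,0.046],"fingers":0.0},
  {"twist":[0,0,0],"xyz":[0,0,0.05],"fingers":0.0},
  {"twist":[0,0,0],"xyz":[0,0,0.053],"fingers":0.0},
  {"twist":[0,0,0],"xyz":[0,0,0.056],"fingers":0.0},
  {"twist":[0,0,0],"xyz":[0,0,0.056],"fingers":0.0},
  {"twist":[0,0,0],"xyz":[0,0,0.056],"fingers":0.0},
])

```text
clock: 11.03
position: [0.4921, 0.2479, 0.1215]
eef_rot: [-3.141, 0.002, 0.536]
wrist_force: [-0.3, 0.8, -0.1]
width: 0.006
grip_force: 0.0
```

play_rows([
  {"twist":[0,0,0],"xyz":[-0.005,0,-0.01],"fingers":0.0},
  {"twist":[0,0,0],"xyz":[-0.008,0,-0.03],"fingers":0.0},
  {"twist":[0,0,0],"xyz":[-0.008,0,-0.06],"fingers":0.0},
  {"twist":[0,0,0],"xyz":[-0.008,0,-0.1],"fingers":0.0},
  {"twist":[0,0,0],"xyz":[-0.008,0,-0.14],"fingers":0.0},
  {"twist":[0,0,0],"xyz":[-0.008,0,-0.15],"fingers":0.0},
  {"twist":[0,0,0],"xyz":[-0.008,0,-0.15],"fingers":0.0},
  {"twist":[0,0,0],"xyz":[-0.008,0,-0.15],"fingers":0.0},
])

```text
clock: 11.7
position: [0.4857, 0.2439, 0.2727]
eef_rot: [3.141, -0.001, 0.537]
wrist_force: [-0.1, -0.4, -1.0]
width: 0.008
grip_force: 0.0
```

```bash
python3 - <<'E'
from h import *
im=grab('wrist','w7');s=im['state'];print(s['position'])
W=world(im)
r=im['color'].astype(int);red=(r[...,0]>90)&(r[...,1]<70)&(r[...,2]<80)
n,l,st,c=cv2.connectedComponentsWithStats(red.astype(np.uint8))
for i in range(1,n):
    if st[i,4]>30:print(st[i],np.median(W[l==i],0))
cv2.imwrite('pics/k.png',cv2.resize(im['color'][60:300,120:400,::-1],(700,600),interpolation=2))
E
```

```text
[0.48566402 0.24391071 0.27270981]
[254 127  14  23 303] [0.53333134 0.27225329 0.17518828]
```

View pics/k.png

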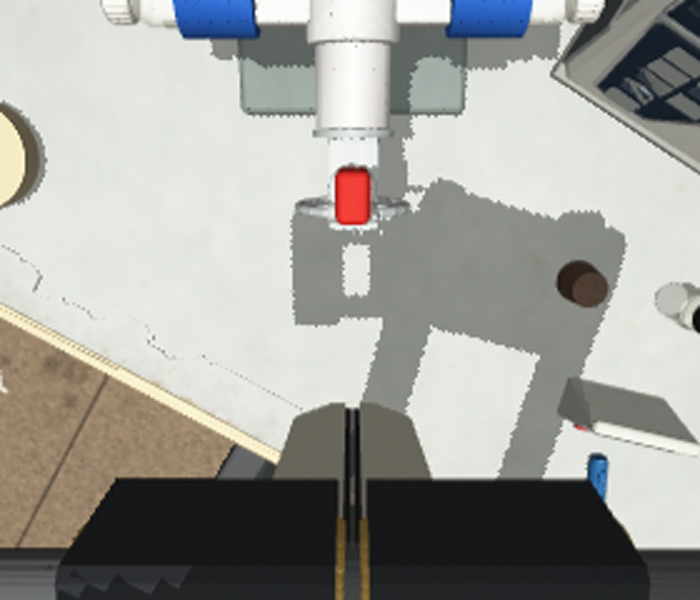

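The loop is shut, hanging round the spindle at crop (352,207). The pin top is still at z = 0.175, so the pin is seated, and the robot is clear of everything.

```bash
python3 -c "
from cell import workorder
print(workorder.close_job())"
```

```text
the job is handed in; nothing more can be done
None
```

The pin is fully home in the cross hole, its loop is snapped shut round the spindle end, and the job is handed in after about 12 s; the hand-in gave no verdict, but my last picture showed the pin seated, the loop shut, and the timer and spare vial still standing.

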